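Restock a bottle lane first-in-first-out and close up its backstop

ROBOT

A 7-joint arm with a two-finger parallel gripper is mounted at the origin on a cart in front of the work surface, level with it; the furniture and walls round the work are solid. World frame = base frame: x ahead of the robot, y to its left, z up, the work surface at z = 0. Lengths are in m, angles in rad, forces in N, time in s.
With the tool pointing down it reaches from about 0.4 to 0.85 m from the base axis. Payload 4.5 kg.
Tool frame: the origin (TCP) lies between the finger pads; the fingertips stand 19 mm ahead of it and the grasp point (between the pads) is the TCP; z points along the fingers, y is the line along which they close (so a half turn about z gives the same grasp; the last joint's range is limited). The gripper opens to 85 mm and grips with 20 to 120 N. Pads are 22 mm wide; open, the fingers measure 114 mm over their backs; the gripper's body (76 mm by 85 mm) begins 54 mm behind the grasp point. The pads swing forward as they close: fully open they stand 13 mm farther back than shut.
Start: joints at [-1.261, 0.689, -0.195, 1.565, 0.157, 0.902, -0.215], TCP at [0.17, 0.601, 0.25] pointing down, gripper open.
Joint ranges: [-3.01, 3.01], [-0.46, 2.08], [-1.47, 1.51], [0.13, 2.56], [-1, 4.14], [0.04, 2.09], [-2.66, 2.66]. Speed limits (rad/s): [2.57, 2.57, 3.14, 3.14, 3.14, 3.14, 3.14].

INTERFACE

Orientations are given as a unit quaternion [x, y, z, w].
In Python, from station import readout, imaging, r gives the robot as it stands.
- The arm moves only by the tool servo_tool, never from a script. Its argument "commands" is text: rows parted by semicolons, each of 7 numbers parted by spaces: the turn, a rotation vector about the world's x, y, z in degrees, then the shift along the world's x, y, z in mm, then the closure, from 0 (fully open) to 1 (shut). A call has 1 to 20 rows; each row is the pose to reach, as a shift and turn from the pose commanded when the call began; what a row does not reach only later rows make up. A row lasts 1/10 s, in which the tool goes at most 50 mm and 8.59 degrees, less where a joint would pass 70% of its speed; a pose out of reach is approached as far as the arm can. A call with a gripper value outside its range is refused whole. The fingers move at their own pace and stop on an object; "squeeze" is the grip in N (left out, the last holds). Time passes only in rows, so rows that repeat a pose let the fingers close. It gives the time, the measured TCP pose, the force, the opening and the grip force at its end, in the units of the state.
- readout.observe(): the state, without advancing time (a new reading comes with each control period).
- imaging.capture(name): name is "scene" or "top" or "wrist"; returns the picture (480x640x3 uint8, blue, green, red); there is no depth.
- imaging.calibration(name): a dict with "fx", "fy", "cx", "cy" (pixels), "k1" (the pictures are not rectified: a ray, as slopes to the right and down, at radius r is drawn at 1 + k1 r^2 times it, then the intrinsics apply), "xyz" and "rotation" of the camera in the world; the wrist camera has in their place "T_tool_cam" (4x4, takes a point from camera to tool coordinates, whose origin is the TCP and whose axes are the flange's). Camera axes: x right, y up, looking along -z (the intrinsics and any distortion apply to the point x, -y, -z); pixel columns grow to the right and rows downward; lengths in m; the calibration is good to about 2 mm. A picture is of the moment at which its call begins: read the wrist's pose just before it. calibration takes no time and is no camera call.
- r.job_done(): hands the job in; it is judged then, once.
The state is a dict: "time": time; "q": joint angles; "qd": joint speeds; "effort": joint torques, N m; "ee_pos": TCP position; "orientation": TCP orientation; "force": force on the tool from outside, world axes, zero at the start; "moment": the same for the moment, N m; "finger_gap": finger opening in m; "grasp_force": force on a finger pad.
Only numpy, scipy, OpenCV 4.12 (cv2) and the standard library are available. Lean on these libraries where they do the work, as an engineer would, in place of code of your own. Each camera call takes 0.05 s, during which the arm holds its last target. There are 200 camera calls.

TASK

Restock the lane of short amber bottles so that the old one is used first: bring the amber bottle left at the back of the rack forward to the front lip of its own lane, then stand the new amber bottle from the worktop in the same lane behind it. Finally draw that lane's backstop forward by its rod handle until both bottles stand snug between backstop and lip, so that they cannot walk about when the trolley is wheeled. Keep the bottles upright, and leave the tall bottle in the other lane and the things round about where they are.

Things in the scene. Friction and masses are not known exactly. Their poses are not given: they have to be found in the camera images.
- rack: White bench-top bottle rack, 181 deep, 244 wide, 305 high, fixed. Origin: on the worktop, mid-width, 79 behind its front edge; +x to its back (away from the robot), +y to its left. Two lanes along x, centred at y = +45 and -45, floor z = 12, 58 wide between clear guides (3 thick, x -77 to 62, top z = 46). Grey rod bearings (18 x 22, top z = 38) at y = +-95, x = -60 and +20.
- shelf_edge (a point): Middle of the lower front edge of the stocked shelves that hang over the back of the lanes: rack x = 22, y = 0, z = 150. Their fronts stand plumb above it up to z = 305. Below: back panel at x = 98, side cheeks at y = +-118 from x = 34. An upright gripper and wrist over a bottle at the back strike the shelves: lean the tool 30 to 45 degrees, its body towards the robot.
- lane_left_front (a point): Foot of the inner face of the clear front lip at the middle of the left lane (rack x = -75, y = +45, z = 12). The lip closes both lanes: 4 thick, top z = 40, y from -79 to +79.
- lane_right_front (a point): The same in the right lane (rack x = -75, y = -45, z = 12).
- old_bottle: Old amber bottle with black cap, alone at the back of its lane, left or right. 47 dia., 94 high, 0.07 to 0.17 kg. Straight body up to 62, shoulder to 70, cap 26 dia. from 75 to 94 above its underside. Origin: centre of the underside; z up through the cap. Against the lip its centre is at rack x = -51. Slides on the lane floor, friction about 0.6.
- new_bottle: New amber bottle, same shape and size, 0.11 to 0.19 kg, on the worktop left of the rack. Origin: centre of the underside. It belongs behind the old one, centre near rack x = -4; some 20 of slack there until the backstop is drawn up. It cannot go straight down (shelf): lower it at rack x = -7, close behind the old cap, to underside z = 85, then on down and 11 back.
- tall_bottle: Clear taller bottle with blue cap, 52 dia., 122 high, alone at the back of the other lane; not to be moved. Origin: centre of the underside.
- backstop_left (a joint): Backstop of the left lane, m: 0 = fully back, growing as it is drawn forward to the lip, at most 0.085. An aluminium plate 50 wide, z 16 to 69, across the lane, on an 8 dia. pull rod (rack y = +95, z = 26) with a handle in front of the rack. Sliding friction about 2.5 N, stays where left. With two bottles snug it reads about 0.026.
- backstop_right (a joint): Backstop of the right lane, as the left one, its rod at rack y = -95.
- backstop_left_grip (a point): Grip point of the left backstop's handle: an upright black round grip 16 dia., z 44 to 90 above the worktop; the point is on its axis at z = 72. At joint 0 it is at rack x = -100, y = +95; it moves to rack -x as the backstop comes forward.
- backstop_right_grip (a point): The same on the right backstop's handle (rack x = -100, y = -95 at joint 0).
- backstop_left_face (a point): Middle of the left backstop's front face (that meets a bottle), at lane floor height. At joint 0 at rack x = +45, y = +45. Its axes are the rack's.
- backstop_right_face (a point): The same for the right backstop (rack x = +45, y = -45 at joint 0).
- vial_a: Bystander: small glass vial, 24 dia., 51 high, upright; origin under its centre.
- vial_b: Bystander: squat glass vial, 26 dia., 39 high, upright; origin under its centre.
- syringe: Bystander: syringe lying flat left of the rack, 121 long, 23 high; origin under its middle.
- cup: Bystander: specimen cup with lid, 58 dia., 66 high; origin under its centre.
- oxi: Bystander: finger oximeter, 33 x 57 x 31; origin under its centre.
- cups: Bystander: stack of small medicine cups, 41 dia., 44 high; origin under its centre.
Not all that is in view belongs to the job. What is shaped like the old_bottle but pink or purple is not meant.

How it is judged:
By the outcome, as a careful person would: the job done as asked, in the order asked, and still so for the second after the job is handed in, with the robot touching nothing.
It also fails if it takes over 72 s, if anything falls off the work surface, if the arm or the gripper's body presses on something with over 40 N, if the wrist force passes 120 N, or if a joint passes its speed limit or range.

## Working session

There is one attempt and no reset: what is moved stays moved. The work goes in short steps, Python scripts to look and compute and a tool call to move; the robot and the scene stay as the last step left them, time stands still between calls to the robot, and variables do not carry over. Pictures are saved under pics/ and viewed, at most 10 in all, crops included, and the job is handed in when it is done.

Besides the shell and the picture viewer there is one more tool, called in YAML: its name, and indented under it one key for each argument. servo_tool: Moves the arm, as the interface text tells. Its arguments: {"type":"object","properties":{"commands":{"type":"string"},"squeeze":{"type":"number"}},"required":["commands"]}

```bash
mkdir -p pics; ls; python3 - <<'E'
from station import readout, imaging, r
import cv2
s=readout.observe(); print(s)
for n in("scene","top"):
    im=imaging.capture(n); cv2.imwrite(f"pics/{n}0.png",im); print(n,imaging.calibration(n))
print(imaging.calibration("wrist"))
E
```

```text
pics
{'time': 0.0, 'q': array([-1.26115609,  0.69001012, -0.19450354,  1.56638125,  0.15727616,
        0.90249207, -0.21513339]), 'qd': array([-7.42480084e-04,  9.92627033e-05,  4.33126194e-04, -1.22104525e-03,
        4.04070826e-04, -4.18351315e-04, -1.40485899e-04]), 'effort': array([-2.91995057e-04, -5.39607632e+01, -1.26628507e+00, -1.58544230e+01,
        9.15809447e-03,  9.35982505e-03, -1.14468200e-06]), 'ee_pos': array([0.17009642, 0.60074891, 0.24945752]), 'orientation': array([ 1.37467003e-01,  9.90505890e-01, -9.48523464e-04, -6.88771464e-05]), 'force': array([-0.52150797,  0.043659  ,  0.70027075]), 'moment': array([-0.04637077, -0.04066586,  0.00553948]), 'grasp_force': 0.0, 'finger_gap': 0.08545371094493302}
scene {'fx': 454.5914012185425, 'fy': 454.5914012185425, 'cx': 322.70889679892986, 'cy': 249.57257317937615, 'k1': -0.03496184319765511, 'xyz': array([ 0.13908841, -0.68242589,  0.75448661]), 'rotation': array([ 0.39557653, -0.12498375, -0.27703914,  0.86668771])}
top {'fx': 549.1930904332957, 'fy': 549.1930904332957, 'cx': 320.2006067561404, 'cy': 242.76961819691616, 'k1': -0.11312088345960675, 'xyz': array([ 0.49718355, -0.03492803,  1.40902255]), 'rotation': array([ 0.01094584, -0.02468392, -0.70524823,  0.70844607])}
{'fx': 378.5520960628106, 'fy': 378.5520960628106, 'cx': 314.6680548646217, 'cy': 240.82771265323095, 'k1': -0.05165416742417843, 'T_tool_cam': array([[-1.91569513e-04,  9.47501973e-01,  3.19749862e-01,
         8.16262356e-02],
       [ 9.99999711e-01,  4.16873038e-04, -6.36180317e-04,
         1.33255683e-03],
       [-7.36077202e-04,  3.19749648e-01, -9.47501779e-01,
        -1.23832054e-01],
       [ 0.00000000e+00,  0.00000000e+00,  0.00000000e+00,
         1.00000000e+00]])}
```

View pics/scene0.png

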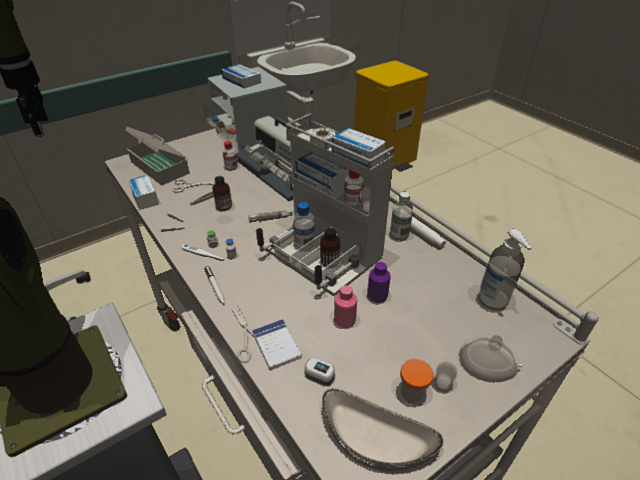

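View pics/top0.png

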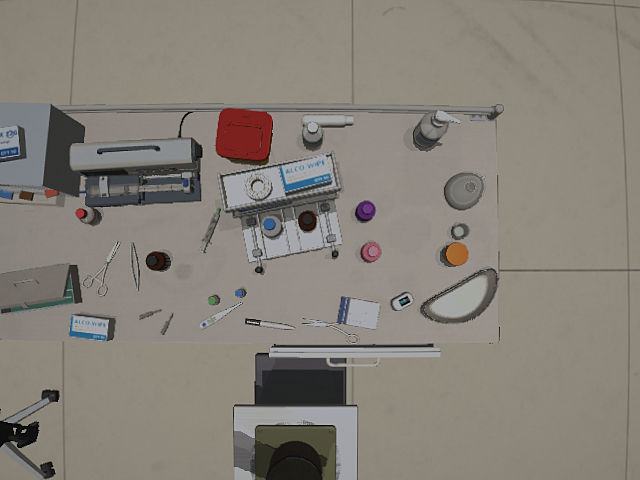

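The scene view shows the amber bottle with a black cap at (222,192), standing on the worktop, which is the new one. A second one at (330,243) is in the right lane, which is the old one. The clear blue-cap bottle at (304,225) is in the left lane. In the top view these are at (158,260), (307,221) and (271,226). The pink bottle (345,307) and purple bottle (379,282) are decoys. I'll confirm with an enlarged crop.

```bash
cat > h.py <<'E'
import numpy as np, cv2
from scipy.spatial.transform import Rotation as R
from station import readout, imaging, r
def cam(n,st=None):
    c=imaging.calibration(n)
    if n!="wrist": return c,np.array(c["xyz"]),R.from_quat(c["rotation"]).as_matrix()
    st=st or readout.observe(); T=c["T_tool_cam"]; Rt=R.from_quat(st["orientation"]).as_matrix()
    return c,st["ee_pos"]+Rt@T[:3,3],Rt@T[:3,:3]
def ray(C,uv):
    c,o,M=C; a=np.array([(uv[0]-c["cx"])/c["fx"],(uv[1]-c["cy"])/c["fy"]]); s=a.copy()
    for _ in range(20): s=a/(1+c["k1"]*(s@s))
    d=M@np.array([s[0],-s[1],-1]); return o,d/np.linalg.norm(d)
def onz(C,uv,z):
    o,d=ray(C,uv); return o+d*(z-o[2])/d[2]
def proj(C,p):
    c,o,M=C; q=M.T@(np.array(p)-o); s=np.array([q[0],-q[1]])/-q[2]; s=s*(1+c["k1"]*(s@s))
    return np.array([c["cx"]+c["fx"]*s[0],c["cy"]+c["fy"]*s[1]])
def tri(rays):
    A=0;b=0
    for o,d in rays:
        P=np.eye(3)-np.outer(d,d); A=A+P; b=b+P@o
    p=np.linalg.solve(A,b); return p,[np.linalg.norm(np.cross(p-o,d)) for o,d in rays]
E
python3 - <<'E'
import cv2,numpy as np
s=cv2.imread("pics/scene0.png");t=cv2.imread("pics/top0.png")
a=cv2.resize(s[165:300,195:395],(800,540),interpolation=cv2.INTER_CUBIC)
b=cv2.resize(t[180:280,140:380],(800,333),interpolation=cv2.INTER_CUBIC)
cv2.imwrite("pics/c1.png",cv2.convertScaleAbs(a,alpha=1.5,beta=10)); cv2.imwrite("pics/c2.png",cv2.convertScaleAbs(b,alpha=1.5,beta=10))
E
```

```text
(no output)
```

View pics/c1.png

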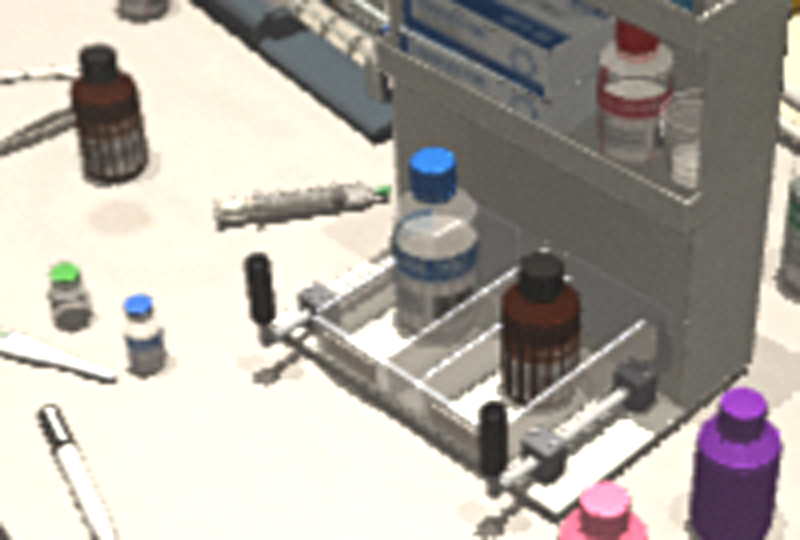

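View pics/c2.png

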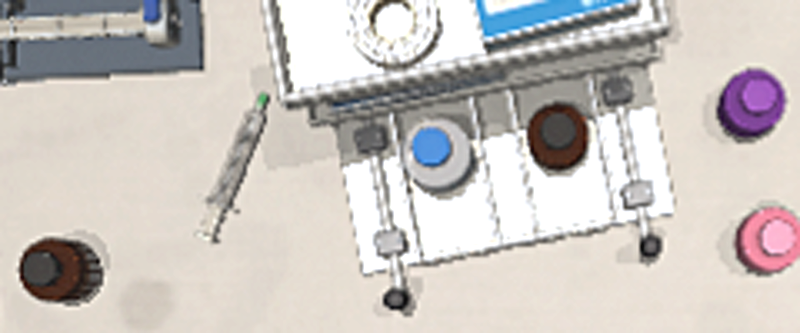

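Confirmed. The amber, black-capped bottle in the right lane is the old one (c1 crop 545,330; c2 crop 559,132), and the one standing free on the left is the new one (c1 crop 105,115). The tall clear bottle is in the left lane, so the lane to restock is the right one.

```bash
python3 - <<'E'
from h import *
S=cam("scene");T=cam("top")
s=cv2.imread("pics/scene0.png");t=cv2.imread("pics/top0.png")
def blob(im,uv,th=62,w=9,sat=14):
    x0,y0=int(uv[0])-w,int(uv[1])-w
    c=im[y0:y0+2*w+1,x0:x0+2*w+1].astype(int)
    m=((c.max(2)<th)&(c.max(2)-c.min(2)<sat)).astype(np.uint8)
    n,l,st,ce=cv2.connectedComponentsWithStats(m)
    k=min(range(1,n),key=lambda i:np.hypot(*(ce[i]-w))-0.3*st[i,4]**.5) if n>1 else None
    return None if k is None else (ce[k]+[x0,y0],st[k]+np.array([x0,y0,0,0,0]))
P={"new":((219.7,181),(152.9,260.4)),"old":((331.2,234),(307.7,219.6)),"gL":((260,236),(259.1,269.4)),"gR":((318.2,274),(335,253.5))}
for k,(a,b) in P.items():
    print(k,"S",blob(s,a),"T",blob(t,b))
E1={"new":((219.75,178.2),(152.9,260.4)),"old":((331.2,230.7),(307.7,219.6)),"gL":((259.5,229.3),(259.1,269.4)),"gR":((318.2,266.7),(335,253.5)),"tall":((303.3,204.5),(269.6,223.8))}
for k,(a,b) in E1.items():
    p,e=tri([ray(S,a),ray(T,b)]); print(k,p.round(4),np.round(e,4))
    z={"new":.094,"gL":.09,"gR":.09,"old":.106,"tall":.134}[k]; print("   onz",onz(S,a,z).round(4),onz(T,b,z).round(4))
for n,u in dict(fl=(248.6,261.9),fr=(341.9,243.6)).items(): print(n,onz(T,u,.004).round(4))
E
```

```text
new S (array([219.22666667, 180.96      ]), array([215, 177,  10,   9,  75])) T (array([152.26923077, 260.49038462]), array([147, 255,  12,  11, 104]))
old S (array([331.48214286, 232.20089286]), array([322, 225,  19,  19, 224])) T (array([307.04166667, 219.125     ]), array([302, 214,  11,  11,  96]))
gL S (array([259.70967742, 236.97849462]), array([257, 229,   7,  17,  93])) T (array([258.73684211, 269.55263158]), array([255, 267,   8,   6,  38]))
gR S (array([317.17164179, 275.11940299]), array([309, 266,  13,  18, 134])) T (array([334.44827586, 253.79310345]), array([332, 251,   6,   7,  29]))
new [0.5202 0.3413 0.0949] [0.0012 0.0012]
   onz [0.5217 0.342  0.094 ] [0.5191 0.342  0.094 ]
old [ 0.62   -0.0315  0.1082] [0.0026 0.0026]
   onz [ 0.6239 -0.0305  0.106 ] [ 0.618  -0.0301  0.106 ]
gL [0.4998 0.0853 0.0926] [0.0007 0.0007]
   onz [0.5018 0.0879 0.09  ] [0.4991 0.0859 0.09  ]
gR [ 0.5394 -0.0969  0.0899] [0.0014 0.0014]
   onz [ 0.5405 -0.0977  0.09  ] [ 0.5381 -0.0961  0.09  ]
tall [0.6059 0.0578 0.1355] [0.001 0.001]
   onz [0.6079 0.0591 0.134 ] [0.6052 0.0584 0.134 ]
fl [0.5182 0.1208 0.004 ]
fr [ 0.5663 -0.1178  0.004 ]
```

Measured heights agree with the text (new cap 0.095, old cap 0.108, grips 0.090–0.093). The rack's yaw is about 11.7° and the old bottle is at rack (−8, −46). Next I'll plan a 35° leaned approach over the old bottle.

```bash
cat >> h.py <<'E'
YAW=np.radians(11.8); ORG=np.array([.6187,.016,0])
def RK(): return np.array([[np.cos(YAW),-np.sin(YAW),0],[np.sin(YAW),np.cos(YAW),0],[0,0,1]])
def w2r(p): return RK().T@(np.array(p)-ORG)
def r2w(p): return RK()@np.array(p)+ORG
def tool(lean):
    a=np.radians(lean); return RK()@np.array([[-np.cos(a),0,np.sin(a)],[0,1,0],[-np.sin(a),0,-np.cos(a)]])
def plan(p,lean,st=None):
    st=st or readout.observe(); M=tool(lean)
    rv=(R.from_matrix(M)*R.from_quat(st["orientation"]).inv()).as_rotvec(degrees=True)
    print("rot",rv.round(2),"shift",((np.array(p)-st["ee_pos"])*1000).round(1),"tool z",M[:,2].round(4))
E
python3 - <<'E'
from h import *
print(np.linalg.det(tool(35)),w2r([.62,-.0315,.1]),w2r([.606,.058,.1]),w2r([.5394,-.0969,0]),w2r([.4998,.0853,0]))
t=np.array([.62,-.0315,.103]); plan(t-.12*tool(35)[:,2],35)
E
```

```text
1.0 [-0.00844103 -0.04676205  0.1       ] [-0.00384278  0.04370953  0.1       ] [-0.10071179 -0.09429759  0.        ] [-0.10221576  0.09215009  0.        ]
rot [ -1.14 -35.31  26.76] shift [ 382.5 -646.4  -48.3] tool z [ 0.5615  0.1173 -0.8192]
```

servo_tool:
  commands: "0 0 0 20 -50 0 0; 0 0 0 45 -95 0 0; 0 0 0 70 -140 0 0; 0 0 0 95 -180 0 0; 0 0 0 120 -220 0 0; 0 0 0 150 -260 0 0; 0 0 0 175 -300 0 0; 0 0 0 200 -340 0 0; 0 0 0 225 -380 0 0.3; -0.1 -5 4 245 -420 0 0.3; -0.3 -10 8 270 -455 0 0.3; -0.5 -15 11 290 -490 0 0.3; -0.7 -20 15 310 -525 0 0.3; -0.9 -25 19 330 -560 0 0.3; -1 -30 23 350 -595 -10 0.3; -1.1 -35.3 26.8 366 -620 -25 0.3; -1.1 -35.3 26.8 380 -640 -40 0.3; -1.1 -35.3 26.8 382 -646 -48 0.3; -1.1 -35.3 26.8 382 -646 -48 0.3; -1.1 -35.3 26.8 382 -646 -48 0.3"
  squeeze: 40

```text
time: 2.1
ee_pos: [0.5271, -0.0268, 0.204]
orientation: [-0.08, 0.968, 0.006, 0.238]
force: [0.3, -0.3, -0.3]
finger_gap: 0.06
grasp_force: 0.0
```

servo_tool:
  commands: "0 0 0 0 0 0 0.3; 0 0 0 0 0 0 0.3; 0 0 0 0 0 0 0.3"

```text
time: 2.4
ee_pos: [0.5261, -0.027, 0.2037]
orientation: [-0.078, 0.969, 0.006, 0.236]
force: [-0.1, 0.0, 0.9]
finger_gap: 0.0598
grasp_force: 0.0
```

```bash
python3 - <<'E'
from h import *
t=np.array([.62,-.0315,.103]); plan(t-.12*tool(35)[:,2],35)
st=readout.observe(); im=imaging.capture("wrist"); cv2.imwrite("pics/w1.png",im)
np.save("w1.npy",np.r_[st["ee_pos"],st["orientation"]]); print(st["q"].round(2))
C=cam("wrist",st)
for n,p in dict(cap=[-8.4,-46.8,106],gR=[-100,-95,90],lipL=[-75,-79,40],lipR=[-75,79,40],guide=[62,-14.5,46]).items(): print(n,proj(C,r2w(np.array(p)/1000)).round(0))
E
```

```text
rot [ 2.86 -7.38  3.02] shift [ 26.5 -18.6  -2.4] tool z [ 0.5615  0.1173 -0.8192]
[ 0.37  0.62 -0.59  2.33  2.17  0.38 -0.45]
cap [291. 283.]
gR [198. 168.]
lipL [245. 156.]
lipR [463. 150.]
guide [335. 278.]
```

View pics/w1.png

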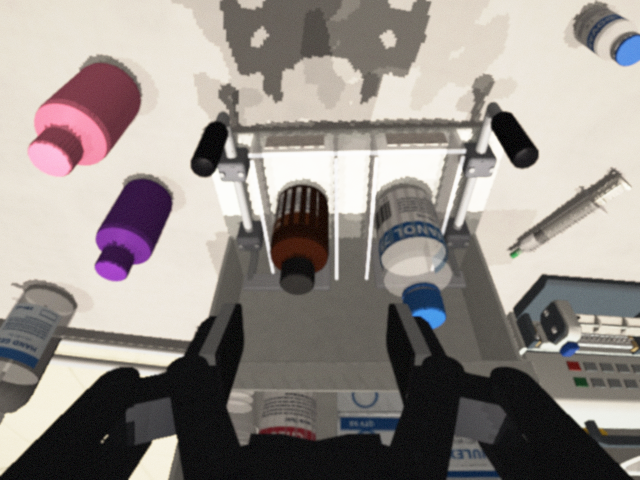

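The wrist view shows the old cap top at about (298,282), the right grip top at about (206,160), the left grip top at about (526,152), and the tall blue cap at (425,308). I'll triangulate across the three views.

```bash
python3 - <<'E'
from h import *
a=np.load("w1.npy"); W=cam("wrist",dict(ee_pos=a[:3],orientation=a[3:])); S=cam("scene");T=cam("top")
D={"old":((331.2,230.7),(307.2,219.3),(298,282),.106),"gL":((259.5,229.3),(258.9,269.5),(526,153),.09),"gR":((318.2,266.7),(334.7,253.6),(206,161),.09)}
P={}
for k,(s,t,w,z) in D.items():
    p,e=tri([ray(S,s),ray(T,t),ray(W,w)]); P[k]=p; print(k,p.round(4),np.round(e,4),onz(W,w,z).round(4))
    q,_=tri([ray(T,t),ray(W,w)]); print("   TW",q.round(4))
d=P["gL"]-P["gR"]; print(np.hypot(*d[:2]),np.degrees(np.arctan2(-d[0],d[1])))
im=cv2.imread("pics/w1.png"); m=(im.max(2)<45).astype(np.uint8)
for box in((180,110,235,185),(480,95,545,170),(270,250,325,300)):
    x0,y0,x1,y1=box; n,l,st,ce=cv2.connectedComponentsWithStats(m[y0:y1,x0:x1]); k=1+st[1:,4].argmax(); print(st[k]+[x0,y0,0,0,0],ce[k]+[x0,y0])
E
```

```text
old [ 0.6214 -0.0284  0.1043] [0.0035 0.0025 0.0022] [ 0.6177 -0.0266  0.106 ]
   TW [ 0.6187 -0.0277  0.1053]
gL [0.4987 0.0868 0.091 ] [0.0024 0.0006 0.0028] [0.4965 0.0884 0.09  ]
   TW [0.4977 0.0874 0.0899]
gR [ 0.5394 -0.095   0.086 ] [0.0031 0.0015 0.0022] [ 0.534  -0.0925  0.09  ]
   TW [ 0.5383 -0.0949  0.0838]
0.18624775799415472 12.618150080748643
[ 192  122   35   54 1161] [209.92678725 148.47028424]
[ 492  112   46   55 1349] [513.42031134 139.14381023]
[281 254  34  31 668] [297.70209581 267.05838323]
```

```bash
sed -i 's/ORG=np.array.*/ORG=np.array([.6165,.0167,0])/' h.py; python3 - <<'E'
from h import *
t=np.array([.6185,-.028,.103]); plan(t-.06*tool(35)[:,2],35); plan(t,35)
E
```

```text
rot [ 2.88 -7.34  2.96] shift [ 58.5  -8.5 -51.8] tool z [ 0.5615  0.1173 -0.8192]
rot [ 2.88 -7.34  2.96] shift [  92.2   -1.5 -101. ] tool z [ 0.5615  0.1173 -0.8192]
```

servo_tool:
  commands: "1.5 -3.7 1.5 15 -8 -12 0.45; 2.9 -7.3 3 30 -8 -25 0.45; 2.9 -7.3 3 45 -8 -40 0.45; 2.9 -7.3 3 58 -8.5 -52 0.45; 2.9 -7.3 3 58 -8.5 -52 0.45; 2.9 -7.3 3 58 -8.5 -52 0.45; 2.9 -7.3 3 58 -8.5 -52 0.45"

```text
time: 3.15
ee_pos: [0.5839, -0.0355, 0.1524]
orientation: [-0.099, 0.949, 0.031, 0.299]
force: [-0.3, -0.5, -0.5]
finger_gap: 0.047
grasp_force: 0.0
```

```bash
python3 - <<'E'
from h import *
t=np.array([.6185,-.028,.103]); plan(t,35)
st=readout.observe(); im=imaging.capture("wrist"); cv2.imwrite("pics/w2.png",im); C=cam("wrist",st)
print(st["ee_pos"],st["finger_gap"]); np.save("w2.npy",np.r_[st["ee_pos"],st["orientation"]])
for n,p in dict(cap=[.6185,-.028,.106],tcp=st["ee_pos"],lipL=r2w([-.077,-.079,.04]),lipR=r2w([-.077,.079,.04]),gR=r2w([-.1,-.095,.09])).items(): print(n,proj(C,p).round(1))
E
```

```text
rot [ 0.02 -0.03 -0.06] shift [ 34.6   7.5 -49.4] tool z [ 0.5615  0.1173 -0.8192]
[ 0.58388159 -0.0354609   0.15239372] 0.04696786146195714
cap [313.3 281. ]
tcp [312.2 339.9]
lipL [241.4  89.3]
lipR [561.7  92.8]
gR [170.6 109.8]
```

View pics/w2.png

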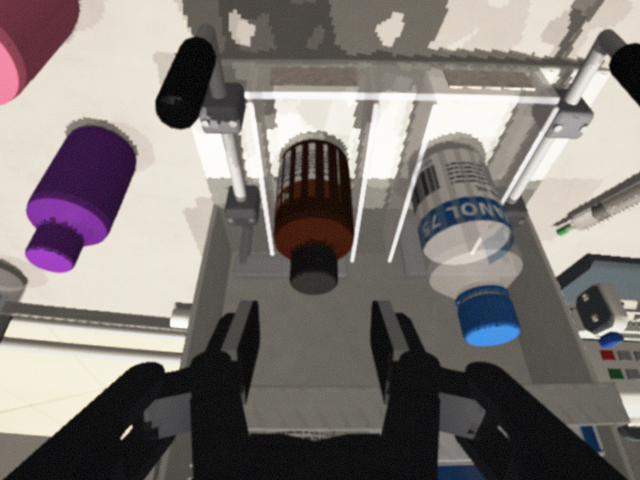

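The wrist view shows the cap top at (315,278), midway between the fingers (258 and 372). The lip ends at (245,95) and (560,97) are within about 3 mm of prediction. I'll advance along the tool axis and grasp.

servo_tool:
  commands: "0 0 0 9 2 -13 0.45; 0 0 0 18 4 -26 0.45; 0 0 0 26 5.5 -37 0.45; 0 0 0 31 6.5 -45 0.45; 0 0 0 34.5 7.5 -49.5 0.45; 0 0 0 34.5 7.5 -49.5 0.45; 0 0 0 34.5 7.5 -49.5 1; 0 0 0 34.5 7.5 -49.5 1; 0 0 0 34.5 7.5 -49.5 1; 0 0 0 34.5 7.5 -49.5 1; 0 0 0 34.5 7.5 -49.5 1; 0 0 0 34.5 7.5 -49.5 1"
  squeeze: 40

```text
time: 4.4
ee_pos: [0.6191, -0.0289, 0.1026]
orientation: [-0.098, 0.949, 0.031, 0.299]
force: [-1.2, -0.9, 4.8]
finger_gap: 0.0248
grasp_force: 39.6
```

servo_tool:
  commands: "0 0 0 0 0 2 1; 0 0 0 0 0 4 1; 0 0 0 -7 -1.5 4 1; 0 0 0 -14 -3 4 1; 0 0 0 -21 -4.5 4 1; 0 0 0 -28 -6 4 1; 0 0 0 -34 -7 4 1; 0 0 0 -37 -7.7 4 1; 0 0 0 -37 -7.7 4 1; 0 0 0 -37 -7.7 2 1; 0 0 0 -37 -7.7 0.5 1; 0 0 0 -37 -7.7 0 1; 0 0 0 -37 -7.7 0 1"

```text
time: 5.7
ee_pos: [0.5825, -0.0366, 0.1025]
orientation: [-0.097, 0.949, 0.031, 0.3]
force: [-0.4, -1.5, 3.6]
finger_gap: 0.0249
grasp_force: 39.8
```

servo_tool:
  commands: "0 0 0 -1 -0.2 0 1; 0 0 0 -2 -0.4 0 1; 0 0 0 -3 -0.6 0 1; 0 0 0 -3 -0.6 0 1"

```text
time: 6.1
ee_pos: [0.5799, -0.0371, 0.1027]
orientation: [-0.097, 0.948, 0.031, 0.3]
force: [2.7, 1.3, 3.6]
finger_gap: 0.0248
grasp_force: 39.6
```

servo_tool:
  commands: "0 0 0 -1 -0.2 0 1; 0 0 0 -1.5 -0.3 0 1; 0 0 0 -1.5 -0.3 0 1"

```text
time: 6.4
ee_pos: [0.578, -0.0374, 0.1026]
orientation: [-0.097, 0.949, 0.031, 0.3]
force: [2.3, 0.5, 4.9]
finger_gap: 0.0247
grasp_force: 39.9
```

servo_tool:
  commands: "0 0 0 -1 -0.2 0 1; 0 0 0 -1.5 -0.3 0 1; 0 0 0 -1.5 -0.3 0 1"

```text
time: 6.7
ee_pos: [0.577, -0.0377, 0.1028]
orientation: [-0.097, 0.948, 0.031, 0.3]
force: [3.2, 0.5, 5.1]
finger_gap: 0.0243
grasp_force: 39.8
```

servo_tool:
  commands: "0 0 0 -1 -0.2 0 1; 0 0 0 -2 -0.4 0 1; 0 0 0 -2 -0.4 0 1"

```text
time: 7.0
ee_pos: [0.5749, -0.0381, 0.1028]
orientation: [-0.098, 0.948, 0.031, 0.3]
force: [3.1, 0.7, 5.3]
finger_gap: 0.0242
grasp_force: 39.8
```

servo_tool:
  commands: "0 0 0 -1 -0.2 0 1; 0 0 0 -2 -0.4 0 1; 0 0 0 -2 -0.4 0 1"

```text
time: 7.3
ee_pos: [0.5739, -0.0383, 0.103]
orientation: [-0.097, 0.948, 0.031, 0.301]
force: [6.9, 2.0, 2.8]
finger_gap: 0.0248
grasp_force: 39.4
```

The force rose to 7 N, so the bottle is against the lip. Release and back off along the tool axis.

servo_tool:
  commands: "0 0 0 1 0.2 0 1; 0 0 0 1 0.2 0 0.45; 0 0 0 1 0.2 0 0.45; 0 0 0 1 0.2 0 0.45; 0 0 0 1 0.2 0 0.45; 0 0 0 -7 -1.5 12 0.45; 0 0 0 -18 -4 28 0.45; 0 0 0 -34 -7 50 0.45; 0 0 0 -45 -10 68 0.45; 0 0 0 -45 -10 68 0.45; 0 0 0 -45 -10 68 0.45"

```text
time: 8.4
ee_pos: [0.5269, -0.0491, 0.1707]
orientation: [-0.097, 0.949, 0.03, 0.299]
force: [0.2, 0.0, -0.3]
finger_gap: 0.0467
grasp_force: 0.0
```

```bash
python3 - <<'E'
from h import *
st=readout.observe(); print(st["ee_pos"],st["finger_gap"])
w=imaging.capture("wrist"); t=imaging.capture("top"); s=imaging.capture("scene")
cv2.imwrite("pics/w3.png",w);cv2.imwrite("pics/t3.png",t);cv2.imwrite("pics/s3.png",s);np.save("w3.npy",np.r_[st["ee_pos"],st["orientation"]])
a=cv2.resize(s[190:300,230:370],(560,440)); cv2.imwrite("pics/m3.png",np.hstack([cv2.resize(w[:,:],(480,360)),cv2.resize(a,(310,360))]))
C=cam("wrist",st)
for n,p in dict(old=[-.051,-.045,.106],lipL=[-.077,-.079,.04],lipR=[-.077,.079,.04],gR=[-.1,-.095,.09]).items(): print(n,proj(C,r2w(p)).round(1))
E
```

```text
[ 0.5268887  -0.04910937  0.17068187] 0.046731317736101174
old [315.1 266.6]
lipL [261.5 156.7]
lipR [507.9 157.4]
gR [216.6 188.1]
```

View pics/m3.png

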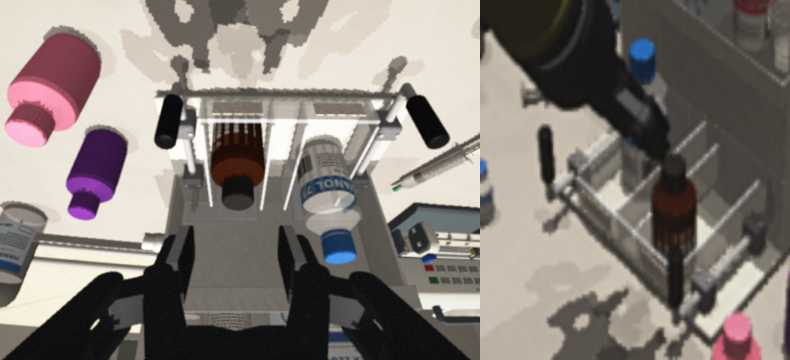

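The old bottle stands upright against the lip: its cap is at wrist px ≈ (316,264), against a predicted (315,267). Now the new bottle.

servo_tool:
  commands: "0 0 0 -10 20 25 0.45; 0 0 0 -20 60 40 0.45; 0 0 0 -30 105 40 0.45; 0 0 0 -40 150 40 0.45; 0 0 0 -40 195 40 0.45; 0 0 0 -40 240 40 0.45; 0 0 0 -40 285 40 0.45; 0 0 0 -40 325 30 0.45; 0 0 0 -40 360 5 0.45; 0 0 0 -40 384 -20 0.45; 0 0 0 -40 384 -31 0.45; 0 0 0 -40 384 -31 0.45; 0 0 0 -40 384 -31 0.45; 0 0 0 -40 384 -31 0.45"

```text
time: 9.95
ee_pos: [0.4874, 0.3341, 0.1398]
orientation: [-0.097, 0.949, 0.031, 0.299]
force: [0.1, 0.1, 0.8]
finger_gap: 0.0468
grasp_force: 0.0
```

```bash
python3 - <<'E'
from h import *
st=readout.observe(); im=imaging.capture("wrist"); cv2.imwrite("pics/w4.png",im); C=cam("wrist",st); np.save("w4.npy",np.r_[st["ee_pos"],st["orientation"]])
print(st["ee_pos"]); plan([.5205,.3415,.091],35)
print(proj(C,[.5205,.3415,.094]),proj(C,[.5205,.3415,.075]))
m=((im.max(2)<60)&(im.max(2)-im.min(2).astype(int)<14)).astype(np.uint8)[200:330,262:368]
n,l,s,c=cv2.connectedComponentsWithStats(m)
for i in range(1,n):
    if s[i,4]>60: print(s[i]+[262,200,0,0,0],c[i]+[262,200])
E
```

```text
[0.48740988 0.3341039  0.13976605]
rot [-0.02  0.03  0.14] shift [ 33.    7.2 -49. ] tool z [ 0.5615  0.1173 -0.8192]
[313.93111859 280.51449491] [313.95936303 250.577117  ]
[ 302  243   47   47 1420] [324.74225352 261.10422535]
[326 277  20  11  62] [335.41935484 282.72580645]
[262 283  47   8 201] [283.72139303 286.83084577]
[321 290  47  37 781] [345.44942382 305.66837388]
```

View pics/w4.png

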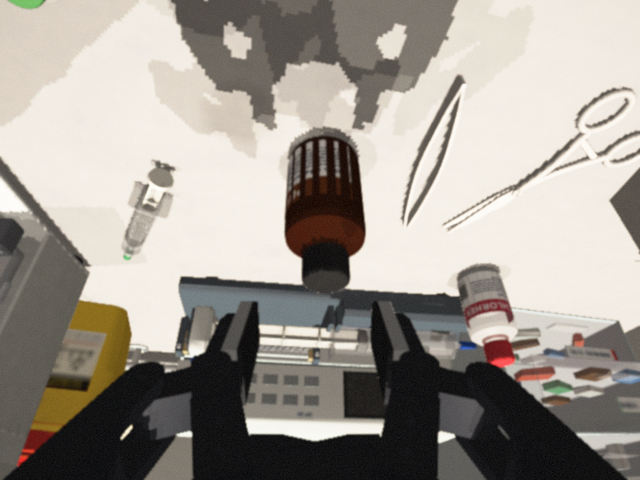

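The wrist view shows the new cap top at about (326,277), slightly right of the finger midline (315).

```bash
python3 - <<'E'
from h import *
a=np.load("w4.npy"); C=cam("wrist",dict(ee_pos=a[:3],orientation=a[3:]))
p=onz(C,(325.5,277.5),.094); print(p, tri([ray(C,(325.5,277.5)),ray(cam("top"),(152.4,260.4))]), tri([ray(C,(325.5,277.5)),ray(cam("scene"),(219.5,178.2))]))
plan([p[0],p[1],.091],35)
E
```

```text
[0.51630881 0.34671663 0.094     ] (array([0.51901092, 0.34566956, 0.09193264]), [np.float64(0.0017431571039902049), np.float64(0.0017431571039902298)]) (array([0.52335569, 0.34846938, 0.08988797]), [np.float64(0.00018993291830046472), np.float64(0.00018993291830043995)])
rot [-0.02  0.03  0.14] shift [ 28.8  12.5 -49. ] tool z [ 0.5615  0.1173 -0.8192]
```

servo_tool:
  commands: "0 0 0 2 8 -5 0.45; 0 0 0 9 9 -15 0.45; 0 0 0 18 10.5 -28 0.45; 0 0 0 25 12 -39 0.45; 0 0 0 31 12.4 -48.5 0.45; 0 0 0 31 12.4 -48.5 0.45; 0 0 0 31 12.4 -48.5 1; 0 0 0 31 12.4 -48.5 1; 0 0 0 31 12.4 -48.5 1; 0 0 0 31 12.4 -48.5 1; 0 0 0 31 12.4 -48.5 1; 0 0 0 31 12.4 -48.5 1"
  squeeze: 50

```text
time: 11.2
ee_pos: [0.5179, 0.3477, 0.0907]
orientation: [-0.097, 0.949, 0.031, 0.299]
force: [-0.8, -0.0, -1.7]
finger_gap: 0.0244
grasp_force: 49.0
```

servo_tool:
  commands: "0 0 0 0 0 8 1; 0 0 0 0 0 30 1; 0 0 0 0 0 60 1; 0 0 0 0 0 90 1; 0 0 0 0 -15 120 1; 0 0 0 0 -45 134 1; 0 0 0 0 -80 134 1; 0 0 0 0 -115 134 1; 0 0 0 2 -150 134 1; 0 0 0 4 -185 134 1; 0 0 0 6 -220 134 1; 0 0 0 8 -255 134 1; 0 0 0 8 -290 134 1; 0 0 0 8 -325 134 1; 0 0 0 8 -355 134 1; 0 0 0 8 -380 134 1; 0 0 0 8 -392 134 1; 0 0 0 8 -396 134 1; 0 0 0 8 -396 134 1; 0 0 0 8 -396 134 1"

```text
time: 13.2
ee_pos: [0.526, -0.0471, 0.225]
orientation: [-0.098, 0.949, 0.031, 0.299]
force: [0.1, 0.6, -1.3]
finger_gap: 0.0245
grasp_force: 49.4
```

```bash
python3 - <<'E'
from h import *
st=readout.observe(); w=imaging.capture("wrist"); s=imaging.capture("scene"); C=cam("wrist",st)
print(st["ee_pos"],w2r(st["ee_pos"])); plan([.617,-.0293,.225],35)
for n,p in dict(old=[-.051,-.045,.106],lipL=[-.077,-.079,.04],lipR=[-.077,.079,.04]).items(): print(n,proj(C,r2w(p)).round(1))
a=cv2.resize(s[150:300,230:370],(420,450),interpolation=cv2.INTER_CUBIC); cv2.imwrite("pics/m5.png",np.hstack([cv2.resize(w[:,120:520],(375,450)),a]))
E
```

```text
[ 0.52600089 -0.04707666  0.2250147 ] [-0.1016287  -0.04392218  0.2250147 ]
rot [-0.04 -0.01 -0.07] shift [91.  17.6  0.1] tool z [ 0.5615  0.1173 -0.8192]
old [311.4 198.5]
lipL [264.6 106.9]
lipR [481.1 108.1]
```

View pics/m5.png

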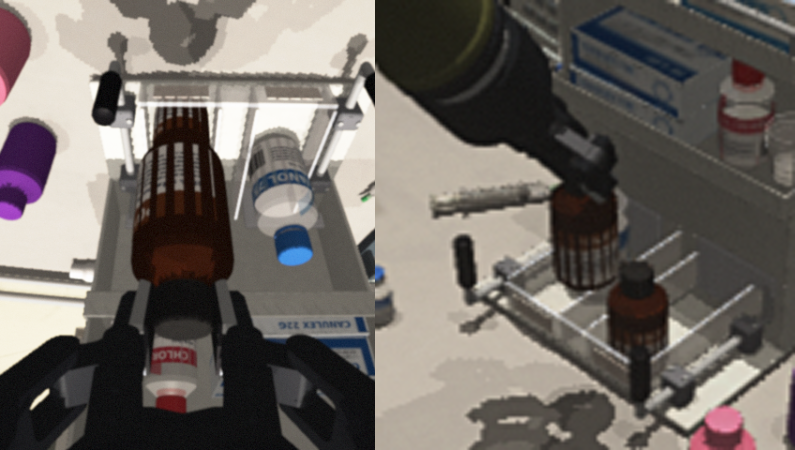

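The bottle is upright in the grip at (183,310) in the picture, centred over the lane, with the old one ahead of it. I'll go over the old cap and down behind it.

servo_tool:
  commands: "0 0 0 20 4 0 1; 0 0 0 42 8 0 1; 0 0 0 62 12 0 1; 0 0 0 78 15 0 1; 0 0 0 87 16.8 0 1; 0 0 0 89.5 17.3 0 1; 0 0 0 89.5 17.3 0 1; 0 0 0 89.5 17.3 -10 1; 0 0 0 89.5 17.3 -22 1; 0 0 0 89.5 17.3 -34 1; 0 0 0 89.5 17.3 -44 1; 0 0 0 89.5 17.3 -48 1; 0 0 0 89.5 17.3 -48 1"

```text
time: 14.6
ee_pos: [0.6148, -0.0312, 0.1758]
orientation: [-0.097, 0.949, 0.031, 0.298]
force: [-0.4, 0.7, -1.6]
finger_gap: 0.0247
grasp_force: 49.4
```

servo_tool:
  commands: "0 0 0 2.5 1.5 -2 1; 0 0 0 5.4 2.1 -5 1; 0 0 0 7.3 2.5 -10 1; 0 0 0 8.5 2.7 -15 1; 0 0 0 10 3 -25 1; 0 0 0 11.5 3.4 -34 1; 0 0 0 12.2 3.5 -42 1; 0 0 0 12.2 3.5 -50 1; 0 0 0 12.2 3.5 -57 1; 0 0 0 12.2 3.5 -63 1; 0 0 0 12.2 3.5 -67 1; 0 0 0 12.2 3.5 -67 1; 0 0 0 12.2 3.5 -67 1"

```text
time: 15.9
ee_pos: [0.6277, -0.0275, 0.1097]
orientation: [-0.097, 0.949, 0.031, 0.299]
force: [-0.1, -0.8, -2.4]
finger_gap: 0.0246
grasp_force: 49.4
```

servo_tool:
  commands: "0 0 0 0 0 -2 1; 0 0 0 0 0 -4 1; 0 0 0 0 0 -5.5 1; 0 0 0 0 0 -6 1; 0 0 0 0 0 -6 1"

```text
time: 16.4
ee_pos: [0.6276, -0.0275, 0.1035]
orientation: [-0.097, 0.949, 0.031, 0.299]
force: [1.3, -0.3, -1.6]
finger_gap: 0.0244
grasp_force: 49.4
```

servo_tool:
  commands: "0 0 0 0 0 -0.7 1; 0 0 0 0 0 -0.7 1"

```text
time: 16.6
ee_pos: [0.6276, -0.0275, 0.1028]
orientation: [-0.097, 0.949, 0.031, 0.299]
force: [-0.6, 0.8, -2.8]
finger_gap: 0.0248
grasp_force: 49.4
```

servo_tool:
  commands: "0 0 0 0 0 -0.7 1; 0 0 0 0 0 -0.7 1"

```text
time: 16.8
ee_pos: [0.628, -0.0274, 0.1027]
orientation: [-0.097, 0.949, 0.031, 0.299]
force: [-0.9, -1.1, 1.7]
finger_gap: 0.0238
grasp_force: 49.9
```

Floor contact came at TCP z = 0.1027, exactly as expected (0.0907 + 0.012). Release and retreat.

servo_tool:
  commands: "0 0 0 0 0 0 0.45; 0 0 0 0 0 0 0.45; 0 0 0 0 0 0 0.45; 0 0 0 0 0 0 0.45; 0 0 0 -5.6 -1.2 8 0.45; 0 0 0 -14 -3 20.5 0.45; 0 0 0 -28 -6 41 0.45; 0 0 0 -45 -9.4 66 0.45; 0 0 0 -67 -14 98 0.45; 0 0 0 -84 -17.6 123 0.45; 0 0 0 -84 -17.6 123 0.45; 0 0 0 -84 -17.6 123 0.45"

```text
time: 18.0
ee_pos: [0.5435, -0.0456, 0.2263]
orientation: [-0.097, 0.949, 0.03, 0.3]
force: [0.2, -1.0, 0.0]
finger_gap: 0.0469
grasp_force: 0.0
```

```bash
python3 - <<'E'
from h import *
st=readout.observe(); w=imaging.capture("wrist"); s=imaging.capture("scene"); C=cam("wrist",st)
np.save("w6.npy",np.r_[st["ee_pos"],st["orientation"]]); cv2.imwrite("pics/w6.png",w)
print(st["ee_pos"],w2r(st["ee_pos"]))
for n,p in dict(old=[-.051,-.045,.106],new=[.003,-.045,.106],lipL=[-.077,-.079,.04],gR=[-.1,-.095,.09]).items(): print(n,proj(C,r2w(p)).round(1))
a=cv2.resize(s[170:300,240:370],(400,400),interpolation=cv2.INTER_CUBIC); cv2.imwrite("pics/m6.png",np.hstack([cv2.resize(w[60:380,120:520],(400,400)),a]))
E
```

```text
[ 0.54348942 -0.04558659  0.22631071] [-0.08420504 -0.04603993  0.22631071]
old [315.1 178.2]
new [315.2 230.3]
lipL [265.9  83.8]
gR [226.2  95.5]
```

View pics/m6.png

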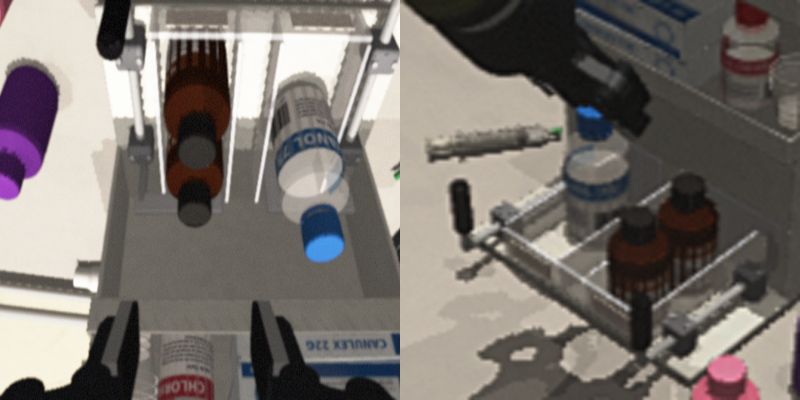

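Both bottles stand upright in the right lane: in the left half, the old cap is at (197,152) and the new cap at (194,207). The tall bottle is undisturbed. On to the right handle.

servo_tool:
  commands: "0 0 0 -20 -25 0 0.5; 0 0 0 -45 -50 -15 0.5; 0 0 0 -52.5 -58.8 -50 0.5; 0 0 0 -52.5 -58.8 -80 0.5; 0 0 0 -52.5 -58.8 -89 0.5; 0 0 0 -52.5 -58.8 -89 0.5; 0 0 0 -52.5 -58.8 -89 0.5"

```text
time: 18.8
ee_pos: [0.4919, -0.1032, 0.1368]
orientation: [-0.098, 0.949, 0.031, 0.299]
force: [-0.2, 0.1, 0.4]
finger_gap: 0.0428
grasp_force: 0.0
```

```bash
python3 - <<'E'
from h import *
st=readout.observe(); im=imaging.capture("wrist"); C=cam("wrist",st); cv2.imwrite("pics/w7.png",im)
print(st["ee_pos"],st["finger_gap"]); print("pred top",proj(C,[.537,-.095,.09]),"bot",proj(C,[.537,-.095,.044]))
m=((im.max(2)<48)).astype(np.uint8); m[300:]=0
n,l,s,c=cv2.connectedComponentsWithStats(m)
for i in range(1,n):
    if s[i,4]>150 and abs(c[i][0]-315)<90: print(s[i],c[i])
    if s[i,4]>400 and abs(c[i][0]-315)<40:
        for v in range(s[i,1],s[i,1]+s[i,3],6): u=np.where(l[v]==i)[0]; print(v,u.min(),u.max(),end="; ")
E
```

```text
[ 0.4918972  -0.10315414  0.1367691 ] 0.04276920080242946
pred top [310.63394738 289.90940219] bot [311.00755205 224.40423935]
[ 296  222   27   76 1815] [309.35702479 259.48815427]
222 307 311; 228 298 321; 234 297 322; 240 297 322; 246 297 322; 252 297 321; 258 298 321; 264 298 321; 270 298 321; 276 297 321; 282 297 322; 288 297 322; 294 299 320; [ 347  249   69   51 1988] [384.27917505 279.96981891]
```

servo_tool:
  commands: "0 0 0 10 1.8 -15 0.5; 0 0 0 21 3.7 -31 0.5; 0 0 0 32 5.5 -47 0.5; 0 0 0 40 7 -59 0.5; 0 0 0 44 7.6 -64.5 0.5; 0 0 0 44 7.6 -64.5 0.5; 0 0 0 44 7.6 -64.5 1; 0 0 0 44 7.6 -64.5 1; 0 0 0 44 7.6 -64.5 1; 0 0 0 44 7.6 -64.5 1; 0 0 0 44 7.6 -64.5 1; 0 0 0 44 7.6 -64.5 1"
  squeeze: 40

```text
time: 20.05
ee_pos: [0.5354, -0.0972, 0.0724]
orientation: [-0.097, 0.949, 0.03, 0.3]
force: [-2.1, -3.5, 5.7]
finger_gap: 0.0148
grasp_force: 39.0
```

servo_tool:
  commands: "0 0 0 -3 -0.6 0 1; 0 0 0 -6 -1.2 0 1; 0 0 0 -9 -1.9 0 1; 0 0 0 -12 -2.5 0 1; 0 0 0 -14 -2.9 0 1; 0 0 0 -14 -2.9 0 1"

```text
time: 20.65
ee_pos: [0.5217, -0.0999, 0.0723]
orientation: [-0.097, 0.949, 0.03, 0.3]
force: [1.2, -3.9, 7.3]
finger_gap: 0.0146
grasp_force: 39.5
```

servo_tool:
  commands: "0 0 0 -2 -0.4 0 1; 0 0 0 -4 -0.8 0 1; 0 0 0 -6 -1.2 0 1; 0 0 0 -6 -1.2 0 1"

```text
time: 21.05
ee_pos: [0.516, -0.1011, 0.0724]
orientation: [-0.097, 0.948, 0.03, 0.3]
force: [2.9, -4.2, 7.4]
finger_gap: 0.0147
grasp_force: 39.4
```

servo_tool:
  commands: "0 0 0 -1 -0.2 0 1; 0 0 0 -2 -0.4 0 1; 0 0 0 -2 -0.4 0 1"

```text
time: 21.35
ee_pos: [0.5143, -0.1014, 0.0724]
orientation: [-0.097, 0.948, 0.03, 0.3]
force: [4.7, -3.5, 5.9]
finger_gap: 0.0145
grasp_force: 39.2
```

servo_tool:
  commands: "0 0 0 -1 -0.2 0 1; 0 0 0 -2 -0.4 0 1; 0 0 0 -2 -0.4 0 1"

```text
time: 21.65
ee_pos: [0.5124, -0.1018, 0.0724]
orientation: [-0.097, 0.948, 0.03, 0.3]
force: [4.3, -2.5, 4.6]
finger_gap: 0.0148
grasp_force: 39.2
```

servo_tool:
  commands: "0 0 0 -1 -0.2 0 1; 0 0 0 -1 -0.2 0 1"

```text
time: 21.85
ee_pos: [0.5114, -0.1019, 0.0724]
orientation: [-0.097, 0.948, 0.03, 0.3]
force: [4.1, -3.6, 5.6]
finger_gap: 0.0147
grasp_force: 39.2
```

servo_tool:
  commands: "0 0 0 -1 -0.2 0 1; 0 0 0 -1 -0.2 0 1"

```text
time: 22.05
ee_pos: [0.5106, -0.1022, 0.0724]
orientation: [-0.097, 0.948, 0.03, 0.3]
force: [4.8, -4.4, 4.6]
finger_gap: 0.0145
grasp_force: 39.1
```

servo_tool:
  commands: "0 0 0 -1 -0.2 0 1; 0 0 0 -1 -0.2 0 1"

```text
time: 22.25
ee_pos: [0.5105, -0.1022, 0.0724]
orientation: [-0.097, 0.948, 0.03, 0.301]
force: [7.6, -1.1, 1.9]
finger_gap: 0.0148
grasp_force: 39.2
```

servo_tool:
  commands: "0 0 0 -0.6 -0.1 0 1; 0 0 0 -0.6 -0.1 0 1"

```text
time: 22.45
ee_pos: [0.5104, -0.1022, 0.0724]
orientation: [-0.097, 0.948, 0.03, 0.301]
force: [9.5, -2.0, -0.6]
finger_gap: 0.0151
grasp_force: 39.0
```

The handle stopped dead at 25.5 mm of travel with the force rising, so both bottles are snug. Relax, release and retreat.

servo_tool:
  commands: "0 0 0 0.8 0.1 0 1; 0 0 0 0.8 0.1 0 0.5; 0 0 0 0.8 0.1 0 0.5; 0 0 0 0.8 0.1 0 0.5; 0 0 0 0.8 0.1 0 0.5; 0 0 0 -8 -1.8 13 0.5; 0 0 0 -20 -4.5 31 0.5; 0 0 0 -38 -8 56 0.5; 0 0 0 -55 -12 82 0.5; 0 0 0 -65 -12 110 0.5; 0 0 0 -65 -12 130 0.5; 0 0 0 -65 -12 130 0.5"

```text
time: 23.65
ee_pos: [0.4427, -0.1139, 0.2037]
orientation: [-0.097, 0.948, 0.031, 0.301]
force: [-0.0, -0.2, -0.0]
finger_gap: 0.0427
grasp_force: 0.0
```

```bash
python3 - <<'E'
from h import *
st=readout.observe(); print(st["ee_pos"],st["force"],st["finger_gap"])
ims={n:imaging.capture(n) for n in("wrist","top","scene")}
C={n:cam(n,st) for n in ims}
for n,im in ims.items(): cv2.imwrite(f"pics/{n}9.png",im)
Q=dict(old=[-.051,-.045,.106],new=[-.004,-.045,.106],gR=[-.126,-.095,.09])
for n,im in ims.items():
  for k,p in Q.items():
    u=proj(C[n],r2w(p)); w=24 if n=="wrist" else 9; x0,y0=(u-w).astype(int); x0=max(x0,0);y0=max(y0,0)
    c=im[y0:y0+2*w,x0:x0+2*w].astype(int)
    if c.size==0: continue
    m=((c.max(2)<62)&(c.max(2)-c.min(2)<14)).astype(np.uint8); N,l,s,ce=cv2.connectedComponentsWithStats(m)
    if N>1:
      i=1+s[1:,4].argmax(); print(n,k,"pred",u.round(1),"blob",(s[i]+[x0,y0,0,0,0]).tolist(),(ce[i]+[x0,y0]).round(1))
t0=cv2.imread("pics/top0.png"); d=cv2.absdiff(t0,ims["top"]).max(2)
for nm,(u,v) in dict(tall=(271,226),vialg=(213,300),vialb=(240,293),syr=(211,230),cup=(456,254),oxi=(402,301),cups=(459,231),pink=(371,252),purple=(366,211)).items(): print(nm,d[v-10:v+11,u-10:u+11].mean().round(1),end=" ")
E
```

```text
[ 0.44268905 -0.11387853  0.20369713] [-0.01175883 -0.17485097 -0.02608   ] 0.04265410072986706
wrist old pred [369.9 293.8] blob [349, 271, 37, 46, 1180] [367.1 294.1]
wrist new pred [364.1 317.5] blob [349, 293, 37, 48, 1087] [366.9 314.6]
wrist gR pred [309.6 223.1] blob [302, 199, 21, 31, 596] [311.6 213.5]
top old pred [310.8 237.3] blob [306, 232, 10, 11, 90] [310.6 236.8]
top new pred [306.9 218. ] blob [303, 212, 10, 12, 98] [307.4 217.4]
top gR pred [337.4 264.1] blob [334, 261, 6, 6, 28] [336.4 263.4]
scene old pred [315.7 240.2] blob [306, 237, 17, 12, 144] [315.6 242.1]
scene new pred [329.8 230.5] blob [326, 228, 12, 11, 118] [331.2 233.1]
scene gR pred [308.5 273.1] blob [306, 271, 8, 11, 78] [309.7 276.2]
tall 5.7 vialg 6.5 vialb 6.7 syr 6.0 cup 7.2 oxi 6.3 cups 5.8 pink 6.5 purple 4.9
```

All three views agree: both caps and the handle are within 1–2 mm of their expected places, the cap spacing matches 47 mm, and the things round about haven't moved.

```bash
python3 -c "
from station import r
print(r.job_done())"
```

```text
the job is handed in; nothing more can be done
None
```

The job is handed in at 23.7 s on the robot's clock: in the right lane the old amber bottle stands at the lip with the new one behind it, both upright, and the backstop is drawn up snug (about 25.5 mm); the tall bottle and the bystanders have not moved.

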